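# Load the contact grill and wind up its timer

### The job

Lift the lid of the contact grill right back until it rests open on its stop, then lay all the frozen rösti rounds from the glass board flat and side by side on its lower plate. Lower the lid gently until it is fully closed, letting it slam neither open nor shut, then wind the egg timer up by turning its upper half anticlockwise until it reaches its stop. Leave the mug, the light wooden pepper mill and the green canister where they stand.

Things in the scene. Friction and masses are not known exactly. Their poses are not given: they have to be found in the camera images.
- grill: contact grill, fixed to the worktop: black housing, steel lid, 182 mm deep (x) and 234 mm wide (y), 108 mm high when shut. Origin under the middle of the lower plate, on the worktop; +x points to the hinge (away from the grip bar), z up. Housing from x = -76 to +106 mm; it may be turned a little and may stand left or right of the board.
- grill_plate (a point): middle of the top face of the dark ribbed lower plate, 52 mm above the worktop; axes as the grill's. The flat plate is 118 mm (x) by 200 mm (y) inside a rim that stands 6 mm above it. The plate takes four rounds side by side in two rows of two. With the lid shut there is a gap of 19 mm between the plates, so one layer of rounds fits and two do not.
- grill_hinge (a point): middle of the lid's hinge axis, 62 mm above the worktop, at x = +85 mm in the grill's frame; the axis runs along the grill's y. With the lid open the bar is 250 mm above the worktop and 38 mm behind this axis. A wall cabinet hangs above, its underside 640 mm above the worktop, from world x = 0.57 m onwards: come to the open bar from the front, tool tilted a little.
- lid_handle (a point): middle of the lid's grey grip bar: round, 17 mm thick, 132 mm long along the grill's y. Lid shut: at x = -105 mm in the grill's frame, 85 mm above the worktop. It turns with the lid, 190 mm in front of and 23 mm above the hinge axis in the lid's frame. Two steel arms hold the bar at y = +-58 mm; 31 mm of free space between the bar and the lid's front.
- grill_lid (a joint): angle of the lid, rad: 0 = fully shut, 1.65 = resting open on its stop (leaning just past upright). Lid 0.75 kg, damped and slightly stiff hinge: let go below about 1.0 it falls shut and slams; between about 1.05 and 1.45 it may stay; past that it leans back by itself onto the open stop. The lid is 228 mm wide, shell 44 mm thick above the hinge line.
- egg_timer: mechanical egg timer, 65 mm across and 64 mm high, red foot and white domed upper half; its foot sticks firmly to the worktop. Origin at the centre of its underside.
- egg_timer_dial (a joint): how far the upper half (white dome, 27 to 64 mm above the worktop, 64 mm across at its lower edge, narrower above) is turned, rad; grows anticlockwise seen from above, up to the stop at 5.76. Needs about 0.1 N m, stays where it is left. Starts between 0 and 1.2.
- glass_board: dark glass cutting board lying flat and fixed, 335 mm (x) by 198 mm (y), top face 8 mm above the worktop; origin in the middle of its underside.
- rosti_1: frozen rösti round (golden brown potato puck), rigid, 52 mm across, 15 mm thick, 45 g; lies flat on the glass board at the start. Origin at the centre of its underside, z up. Two to four of the four are present.
- rosti_2: frozen rösti round (golden brown potato puck), rigid, 52 mm across, 15 mm thick, 45 g; lies flat on the glass board at the start. Origin at the centre of its underside, z up. Two to four of the four are present.
- rosti_3: frozen rösti round (golden brown potato puck), rigid, 52 mm across, 15 mm thick, 45 g; lies flat on the glass board at the start. Origin at the centre of its underside, z up. Two to four of the four are present.
- rosti_4: frozen rösti round (golden brown potato puck), rigid, 52 mm across, 15 mm thick, 45 g; lies flat on the glass board at the start. Origin at the centre of its underside, z up. Two to four of the four are present.
- mug: white mug with dark stripes, 86 x 120 x 90 mm, bystander behind the work; origin at the middle of its underside.
- pepper_mill: light wooden pepper mill, 58 mm across, 145 mm high, bystander behind the work; origin at the centre of its underside.
- canister: green square canister with lid, 87 x 87 x 110 mm, bystander behind the work; origin at the centre of its underside.
There are look-alikes about, which are no part of the job. Leave any red look-alike of the rosti_3 alone.

How it is judged:
On the way, in this order (a step that is already met when the one before it is completed fails the run):
1. the lid is lifted back and rests on its open stop (value of joint grill_lid above 1.6 rad), for 0.2 s.
2. all the rounds lie flat on the lower plate and the lid is fully closed over them (value of joint grill_lid below 0.03 rad and x of rosti_1 in the frame of grill_plate between -0.042 and 0.042 m and y of rosti_1 in the frame of grill_plate between -0.084 and 0.084 m and z of rosti_1 in the frame of grill_plate between -0.004 and 0.018 m and (angle between rosti_1's own z axis and vertical below 0.12 rad or angle between rosti_1's own z axis and vertical above 3.02 rad) and x of rosti_2 in the frame of grill_plate between -0.042 and 0.042 m and y of rosti_2 in the frame of grill_plate between -0.084 and 0.084 m and z of rosti_2 in the frame of grill_plate between -0.004 and 0.018 m and (angle between rosti_2's own z axis and vertical below 0.12 rad or angle between rosti_2's own z axis and vertical above 3.02 rad) and x of rosti_3 in the frame of grill_plate between -0.042 and 0.042 m and y of rosti_3 in the frame of grill_plate between -0.084 and 0.084 m and z of rosti_3 in the frame of grill_plate between -0.004 and 0.018 m and (angle between rosti_3's own z axis and vertical below 0.12 rad or angle between rosti_3's own z axis and vertical above 3.02 rad) and x of rosti_4 in the frame of grill_plate between -0.042 and 0.042 m and y of rosti_4 in the frame of grill_plate between -0.084 and 0.084 m and z of rosti_4 in the frame of grill_plate between -0.004 and 0.018 m and (angle between rosti_4's own z axis and vertical below 0.12 rad or angle between rosti_4's own z axis and vertical above 3.02 rad)), for 0.2 s.
3. the timer is wound to its stop (value of joint egg_timer_dial above 5.5 rad), for 0.2 s.
At the end, for the whole second after the job is handed in: the lid is fully closed (within 0.03 rad), every round that is present lies flat and at rest on the lower plate inside its rim, and the timer is wound to its stop (over 5.5 of 5.76 rad) (all of step 2 and value of joint egg_timer_dial above 5.5 rad and linear speed of each of rosti_1, rosti_2, rosti_3, rosti_4 below 0.02 m/s); the robot touches nothing.
It fails at once if the lid slams shut (faster than 1.6 rad/s, about 0.3 m/s at the bar, in the last 0.2 rad) (value of joint grill_lid below 0.2 rad and velocity of joint grill_lid below -1.6 rad/s).
It fails at once if the lid slams against its open stop (faster than 1.6 rad/s in the last 0.15 rad) (value of joint grill_lid above 1.5 rad and velocity of joint grill_lid above 1.6 rad/s).
It fails at once if a bystander (mug, pepper mill, canister) is shifted by more than 40 mm (distance of any of mug, pepper_mill, canister from where it was at the start of the episode above 0.04 m).
It fails at once if a bystander is tipped over (angle between any of mug, pepper_mill, canister's own z axis and vertical above 0.5 rad).
Of rosti_1, rosti_2, rosti_3, rosti_4 only 2 to 4 are there at a start; the rules pass over those that are not, and their reading is None.
At some moment in a run one of rosti_1, rosti_2, rosti_3, rosti_4 may be knocked a few centimetres aside while the robot is not near it.
It also fails if it takes over 200 s, if anything falls off the work surface, if the arm or the gripper's body presses on something with over 40 N, if the wrist force passes 120 N, or if a joint passes its speed limit or range.

### The arm

A 6-joint arm with a two-finger parallel gripper is mounted at the origin on a cart in front of the work surface, level with it; the furniture and walls round the work are solid. World frame = base frame: x ahead of the robot, y to its left, z up, the work surface at z = 0. Lengths are in m, angles in rad, forces in N, time in s.
With the tool pointing down it reaches from about 0.25 to 0.725 m from the base axis. Payload 9.7 kg.
Tool frame: the origin (TCP) lies on the centre line of the jaws, within the pads' length; the fingertips stand 22 mm ahead of it and the grasp point (between the pads) lies 3 mm ahead of it; z points along the fingers, y is the line along which they close (so a half turn about z gives the same grasp; the last joint's range is limited). The gripper opens to 85 mm and grips with 20 to 120 N. Pads are 22 mm wide; open, the fingers measure 114 mm over their backs; the gripper's body (76 mm by 85 mm) begins 54 mm behind the grasp point. The pads swing forward as they close: fully open they stand 13 mm farther back than shut.
Start: joints at [0, 0.087, 0.176, 1.66, 0, 1.571], TCP at [0.55, -0, 0.253] pointing down, gripper open.
Joint ranges: [-3.13, 3.13], [-0.85, 1.81], [-1.15, 1.24], [-2.2, 2.28], [-1.44, 1.52], [-3.14, 3.14]. Speed limits (rad/s): [2.22, 2.22, 2.57, 3.14, 3.14, 3.14].

### API

Orientations are given as a unit quaternion [x, y, z, w].
In Python, from rig import ctrl gives the robot as it stands.
- The arm moves only by the tool drive_tool, never from a script. Its argument "increments" is a list of rows, each a list of 2 entries, a list of its own where there are three numbers: the shift along the tool's x, y, z in cm, then the turn, a rotation vector about the tool's x, y, z in rad. A call has 1 to 8 rows; each row is the pose to reach, as a shift and turn from the pose commanded when the call began, along the tool's axes at that moment; what a row does not reach only later rows make up. A row lasts 1/8 s, in which the tool goes at most 62.5 mm and 10.7 degrees, less where a joint would pass 70% of its speed; a pose out of reach is approached as far as the arm can. A call with a gripper value outside its range is refused whole. "gripper" is the opening, from 0 (shut) to 1 (fully open), set as the call begins (left out, the last holds). The fingers move at their own pace and stop on an object; the grip force is fixed at half the most. Time passes only in rows, so rows that repeat a pose let the fingers close. It gives the time, the measured TCP pose, the force, the opening and the grip force at its end, in the units of the state.
- ctrl.get_obs(): the state, without advancing time (a new reading comes with each control period).
- ctrl.grab_frame(name): name is "scene" or "side" or "wrist"; returns a dict with "image" (384x512x3 uint8, red, green, blue), "camera_matrix" (3x3 intrinsics, pixels), "R" (3x3) and "t" (3): a world point X has camera coordinates R X + t. Camera axes: x right, y down, z forward; pixel columns grow to the right and rows downward; lengths in m; the calibration is good to about 2 mm. A picture is of the moment at which its call begins. There is no depth.
- ctrl.finish_job(): hands the job in; it is judged then, once.
The state is a dict: "clock": time; "joint_positions": joint angles; "qvel": joint speeds; "tau": joint torques, N m; "ee_pos": TCP position; "ee_rot": TCP orientation; "wrist_force": force on the tool from outside, world axes, zero at the start; "torque": the same for the moment, N m; "gripper_width": finger opening in m; "grip_force": force on a finger pad.
Only numpy, scipy, OpenCV 4.12 (cv2) and the standard library are available. Lean on these libraries where they do the work, as an engineer would, in place of code of your own. Each camera call takes 0.05 s, during which the arm holds its last target. There are 200 camera calls.

## Working session

There is one attempt and no reset: what is moved stays moved. The work goes in short steps, Python scripts to look and compute and a tool call to move; the robot and the scene stay as the last step left them, time stands still between calls to the robot, and variables do not carry over. Pictures are saved under pics/ and viewed, at most 14 in all, crops included, and the job is handed in when it is done.

Besides the shell and the picture viewer there is one more tool, called after "Request:" as a command line: name --argument value ..., lists and objects as JSON in quotes. drive_tool: Moves the arm, as the interface text tells. Its arguments: {"type":"object","properties":{"increments":{"type":"array","items":{"type":"array"}},"gripper":{"type":"number"}},"required":["increments"]}

```bash
mkdir -p pics; cat > h.py <<'E'
import numpy as np, cv2, pickle
from scipy.spatial.transform import Rotation as Ro
from rig import ctrl
def shot(n,f):
    d=ctrl.grab_frame(n); cv2.imwrite(f'pics/{f}.png',d['image'][:,:,::-1]); pickle.dump(d,open(f'pics/{f}.pkl','wb')); return d
def ray(d,u,v,z):
    K,R,t=map(np.array,(d['camera_matrix'],d['R'],d['t']))
    c=-R.T@t; r=R.T@np.linalg.solve(K,[u,v,1]); return c+r*(z-c[2])/r[2]
def proj(d,X):
    p=np.array(d['camera_matrix'])@(np.array(d['R'])@np.array(X)+np.array(d['t'])); return p[:2]/p[2]
E
python3 - <<'E'
from h import *
ims=[]
for n in ('scene','side','wrist'):
    d=shot(n,n+'0'); ims.append(d['image'][:,:,::-1]); print(n,-np.array(d['R']).T@d['t'], np.array(d['R'])[2])
o=ctrl.get_obs(); print(o)
E
```

```text
scene [0.25877974 0.63659274 0.94318335] [ 0.29267764 -0.56534795 -0.77118188]
side [0.19794969 0.8302819  0.5045862 ] [ 0.40413938 -0.82007798 -0.40514622]
wrist [0.55030608 0.07214966 0.37360053] [-4.93301164e-04 -2.84912940e-01 -9.58553271e-01]
{'clock': 0.15, 'joint_positions': array([ 2.46238764e-05,  8.60453508e-02,  1.74619094e-01,  1.65981769e+00,
       -2.19542701e-05,  1.57082468e+00]), 'qvel': array([-0.00151591, -0.00223482,  0.0014194 ,  0.0014367 , -0.00117211,
        0.0005503 ]), 'tau': array([ 1.81735104e-03, -4.46284819e+01,  4.95300293e+01,  6.65451909e-03,
       -4.02766989e-05,  6.87089212e-07]), 'ee_pos': array([5.49493671e-01, 7.75669123e-06, 2.53096313e-01]), 'ee_rot': array([ 7.07108079e-01,  7.07105448e-01, -1.66024211e-04, -1.50491815e-04]), 'wrist_force': array([-0.30061696, -0.43598506,  0.16871248]), 'torque': array([ 0.0047788 , -0.02693232,  0.01724301]), 'grip_force': 0.0, 'gripper_width': 0.08533508186655886}
```

View pics/scene0.png

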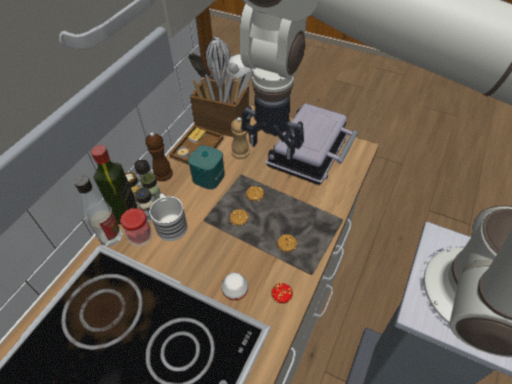

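View pics/side0.png

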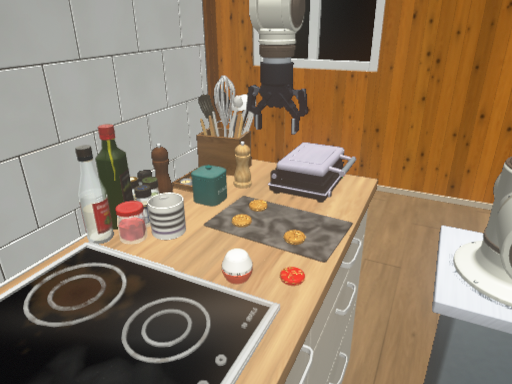

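The scene shows three rounds, at (256,193), (239,217) and (287,243). The timer is at (235,286), the red look-alike at (282,293), and the grill at about (310,145) with its bar at about (345,145). The side view agrees. I'll enlarge the grill and measure the rest.

```bash
cat >> h.py <<'E'
def rosti(d,z=0.02,amin=60):
    im=d['image']; h=cv2.cvtColor(im,cv2.COLOR_RGB2HSV)
    m=cv2.inRange(h,(12,140,120),(26,255,255))
    m=cv2.morphologyEx(m,cv2.MORPH_CLOSE,np.ones((5,5)))
    out=[]
    for c in cv2.findContours(m,cv2.RETR_EXTERNAL,cv2.CHAIN_APPROX_NONE)[0]:
        a=cv2.contourArea(c)
        if a<amin or a>8000: continue
        (x,y,w,hh)=cv2.boundingRect(c); M=cv2.moments(c); u,v=M['m10']/M['m00'],M['m01']/M['m00']
        out.append((round(u,1),round(v,1),a,ray(d,u,v,z)[:2].round(4)))
    return out
E
python3 - <<'E'
from h import *
D={n:pickle.load(open(f'pics/{n}0.pkl','rb')) for n in('scene','side','wrist')}
for n in D:
    print(n)
    for r in rosti(D[n]): print(r)
a=cv2.resize(D['scene']['image'][95:190,260:365],(525,475)) 
b=cv2.resize(D['side']['image'][135:210,262:362],(500,375))
cv2.imwrite('pics/g1.png',cv2.cvtColor(cv2.resize(D['scene']['image'][95:195,260:367],None,fx=5.6,fy=5.6,interpolation=3),4))
cv2.imwrite('pics/g2.png',cv2.cvtColor(cv2.resize(D['side']['image'][135:210,260:367],None,fx=7,fy=7,interpolation=3),4))
# timer dome: white blob
for n,z in(('scene',.04),('side',.04)):
    d=D[n]; h=cv2.cvtColor(d['image'],cv2.COLOR_RGB2HSV)
    u0,v0=(235,286) if n=='scene' else (237,262)
    m=cv2.inRange(h,(0,0,150),(180,60,255)); mm=np.zeros_like(m); mm[v0-18:v0+18,u0-18:u0+18]=m[v0-18:v0+18,u0-18:u0+18]
    ys,xs=np.nonzero(mm); print(n,'dome',xs.min(),xs.max(),ys.min(),ys.max(),ray(d,(xs.min()+xs.max())/2,ys.mean(),.045))
E
```

```text
scene
(286.5, 242.4, 219.0, array([0.4628, 0.0858]))
(238.5, 216.8, 189.5, array([0.6146, 0.0679]))
(254.5, 193.0, 159.5, array([ 0.6132, -0.0264]))
(194.7, 136.7, 138.0, array([ 0.8937, -0.1525]))
side
(294.2, 236.7, 204.5, array([0.4613, 0.087 ]))
(241.2, 220.0, 152.0, array([0.6131, 0.0685]))
(257.8, 204.9, 132.0, array([ 0.6115, -0.0267]))
(235.3, 44.0, 2964.5, array([ 3.6793, -5.5162]))
wrist
(490.7, 278.6, 262.0, array([ 0.9058, -0.1771]))
(462.3, 257.0, 1656.0, array([ 0.8545, -0.14  ]))
(304.3, 184.6, 984.5, array([ 0.6141, -0.0282]))
(309.0, 113.3, 1228.0, array([0.6154, 0.0658]))
(188.8, 98.1, 1299.0, array([0.4643, 0.0841]))
scene dome 217 246 272 303 [0.52615838 0.26605015 0.045     ]
side dome 222 251 248 275 [0.51921832 0.26564707 0.045     ]
```

View pics/g1.png

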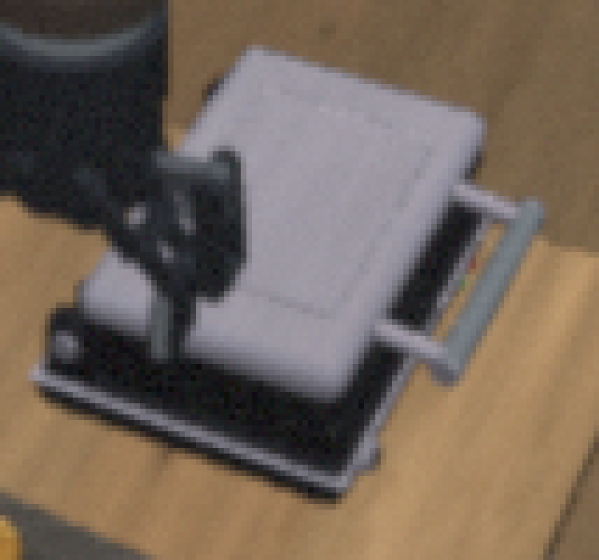

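View pics/g2.png

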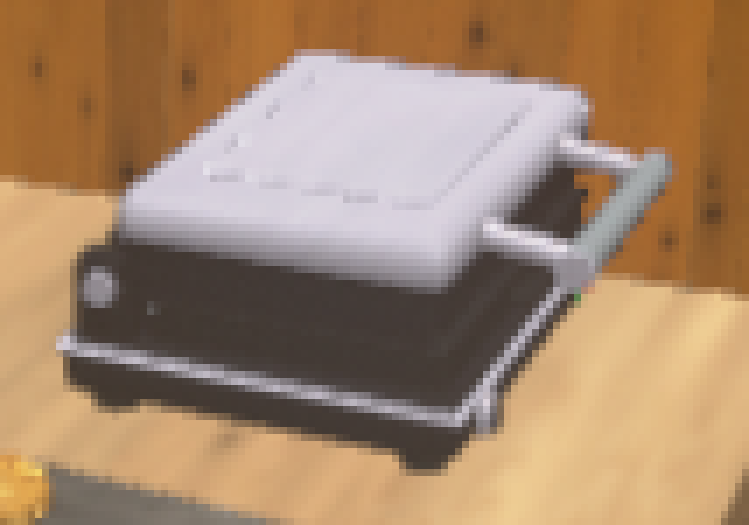

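View pics/wrist0.png

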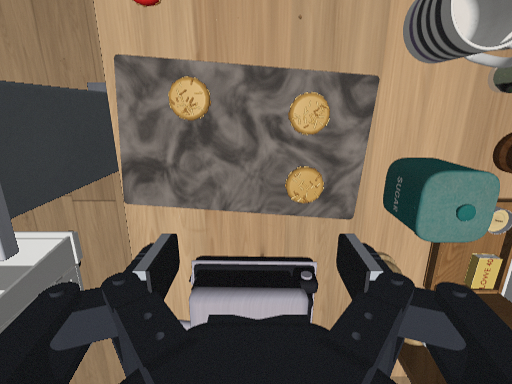

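The crops show the grip bar's ends clearly in both views. In g1 they are at about (452,365) and (530,212), in g2 at about (575,265) and (655,165). The wrist view shows the grill's left edge and the three rounds.

```bash
cat >> h.py <<'E'
def tri(ds,uvs):
    A=[];b=[]
    for d,(u,v) in zip(ds,uvs):
        P=np.array(d['camera_matrix'])@np.c_[np.array(d['R']),np.array(d['t'])]
        for k,w in((0,u),(1,v)):
            r=w*P[2]-P[k]; r=r/np.linalg.norm(r[:3]); A.append(r[:3]); b.append(-r[3])
    return np.linalg.lstsq(np.array(A),np.array(b),rcond=None)[0]
E
python3 - <<'E'
from h import *
D={n:pickle.load(open(f'pics/{n}0.pkl','rb')) for n in('scene','side','wrist')}
S,T=D['scene'],D['side']
g1=lambda x,y:(x/5.6+260-.4,y/5.6+95-.4)
g2=lambda x,y:(x/7+260-.4,y/7+135-.4)
for nm,a,b in(('near',(450,367),(575,265)),('far',(532,210),(657,163))):
    a=g1(*a);b=g2(*b); print(nm,ray(S,*a,.085)[:2],ray(T,*b,.085)[:2],tri([S,T],[a,b]))
# lower base trim ends (left side), height unknown ~.02 
for nm,a,b in(('trim back',(38,376),(65,345)),('trim front',(340,480),(460,416))):
    a=g1(*a);b=g2(*b); print(nm,tri([S,T],[a,b]))
# wrist: left edge of trim
for z in(.02,.03): print(ray(D['wrist'],192,263,z),ray(D['wrist'],316,263,z))
E
```

```text
near [ 0.4234059  -0.19341627] [ 0.42544383 -0.19861536] [ 0.42309004 -0.18979344  0.08864556]
far [ 0.42245396 -0.32354883] [ 0.42261486 -0.33431932] [ 0.42026883 -0.31681055  0.0912102 ]
trim back [ 0.62915109 -0.14004433  0.03487067]
trim front [ 0.45554913 -0.14113116  0.03518058]
[ 0.45198432 -0.15035454  0.02      ] [ 0.63769287 -0.15025019  0.02      ]
[ 0.4547649  -0.14406201  0.03      ] [ 0.63522153 -0.14396061  0.03      ]
```

Request:
drive_tool --increments '[[[-12,-8,3],[-0.15,0,0]],[[-18,-12,5],[-0.3,0,0]],[[-25.8,-17.2,7.5],[-0.45,0,0]],[[-25.8,-17.2,7.5],[-0.45,0,0]],[[-25.8,-17.2,7.5],[-0.45,0,0]],[[-25.8,-17.2,7.5],[-0.45,0,0]],[[-25.8,-17.2,7.5],[-0.45,0,0]],[[-25.8,-17.2,7.5],[-0.45,0,0]]]' --gripper 0.33

```text
clock: 1.15
ee_pos: [0.3782, -0.2579, 0.1783]
ee_rot: [0.689, 0.689, 0.158, 0.158]
wrist_force: [0.2, 0.5, 0.5]
gripper_width: 0.0279
grip_force: 0.0
```

```bash
python3 - <<'E'
from h import *
o=ctrl.get_obs(); print(o['ee_pos'],Ro.from_quat(o['ee_rot']).as_matrix().round(3),o['gripper_width'],o['joint_positions'])
d=shot('wrist','w1'); shot('side','s1'); print(proj(d,[.423,-.258,.085]),proj(d,[.423,-.20,.085]),proj(d,[.423,-.316,.085]))
E
```

```text
[ 0.37819963 -0.25785977  0.17827844] [[ 0.     0.901  0.435]
 [ 1.    -0.     0.   ]
 [ 0.     0.435 -0.901]] 0.027894533728112163 [-0.77404961 -0.49003874 -0.5193755   1.20920663  0.30901476  0.84931697]
[256.55804486 194.34504917] [256.49820828 126.46138556] [256.61002976 253.32109317]
```

View pics/w1.png

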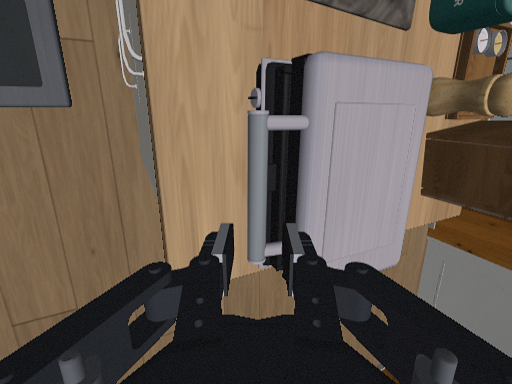

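The bar stands upright in the image at column 257, rows 110–262, which matches my estimate within about 3 mm, and the yaw is near zero.

Request:
drive_tool --increments '[[[0.3,0,2],[0,0,0]],[[0.3,0,4],[0,0,0]],[[0.3,0,6],[0,0,0]],[[0.3,0,7.5],[0,0,0]],[[0.3,0,9],[0,0,0]],[[0.3,0,10],[0,0,0]],[[0.3,0,10],[0,0,0]]]'

```text
clock: 2.12
ee_pos: [0.4214, -0.2547, 0.0875]
ee_rot: [0.689, 0.689, 0.158, 0.157]
wrist_force: [0.0, 1.4, -0.4]
gripper_width: 0.0284
grip_force: 0.0
```

Request:
drive_tool --increments '[[[0,0,0],[0,0,0]],[[0,0,0],[0,0,0]],[[0,0,0],[0,0,0]],[[0,0,0],[0,0,0]]]' --gripper 0

```text
clock: 2.62
ee_pos: [0.4209, -0.2551, 0.0884]
ee_rot: [0.69, 0.689, 0.157, 0.157]
wrist_force: [-6.1, 1.5, 1.0]
gripper_width: 0.0151
grip_force: 58.8
```

```bash
cat >> h.py <<'E'
def rows(pts, rot=None):
    "pts: world TCP targets; print shifts in tool axes (cm) from measured pose"
    o=ctrl.get_obs(); R=Ro.from_quat(o['ee_rot']).as_matrix()
    for p in pts: print((R.T@(np.array(p)-o['ee_pos'])*100).round(2).tolist())
H=np.array([.613,-.255,.062])
def bar(th):
    c,s=np.cos(th),np.sin(th); x,z=-.190,.023   # -x -> +z
    return H+np.array([x*c+z*s,0,-x*s+z*c])
E
python3 - <<'E'
from h import *
o=ctrl.get_obs(); print(o['ee_pos'],o['wrist_force'],o['gripper_width'])
R=Ro.from_quat(o['ee_rot']).as_matrix()
off=o['ee_pos']-bar(0); print(off, off@R)
th=np.linspace(0,1.65,25)[1:]
rows([bar(t)+off for t in th])
E
```

```text
[ 0.42094688 -0.25506152  0.08835009] [-6.13366699  1.49666101  0.99416058] 0.01508613025757379
[-2.05311958e-03 -6.15205874e-05  3.35009077e-03] [-6.26420015e-05 -3.94617315e-04 -3.90928972e-03]
[0.0, 0.75, -1.08]
[0.0, 1.57, -2.11]
[0.0, 2.46, -3.08]
[0.0, 3.41, -3.99]
[0.0, 4.42, -4.83]
[0.0, 5.49, -5.6]
[0.0, 6.61, -6.29]
[0.01, 7.77, -6.9]
[0.01, 8.98, -7.43]
[0.01, 10.21, -7.88]
[0.01, 11.48, -8.25]
[0.01, 12.76, -8.52]
[0.01, 14.07, -8.71]
[0.01, 15.38, -8.8]
[0.01, 16.69, -8.81]
[0.01, 18.01, -8.72]
[0.01, 19.31, -8.55]
[0.02, 20.6, -8.28]
[0.02, 21.87, -7.93]
[0.02, 23.11, -7.49]
[0.02, 24.31, -6.97]
[0.02, 25.48, -6.37]
[0.02, 26.61, -5.69]
[0.02, 27.68, -4.93]
```

Request:
drive_tool --increments '[[[0,0.75,-1.1],[0,0,0]],[[0,1.55,-2.1],[0,0,0]],[[0,2.45,-3.1],[0,0,0]],[[0,3.4,-4.0],[0,0,0]],[[0,4.4,-4.8],[0,0,0]],[[0,5.5,-5.6],[0,0,0]],[[0,6.6,-6.3],[0,0,0]],[[0,7.8,-6.9],[0,0,0]]]'

```text
clock: 3.62
ee_pos: [0.4601, -0.2556, 0.1862]
ee_rot: [0.69, 0.689, 0.156, 0.158]
wrist_force: [-7.3, -4.2, 0.3]
gripper_width: 0.0149
grip_force: 62.0
```

Request:
drive_tool --increments '[[[0,1.2,-0.55],[0,0,0]],[[0,2.4,-1.0],[0,0,0]],[[0,3.7,-1.35],[0,0,0]],[[0,5.0,-1.6],[0,0,0]],[[0,6.3,-1.8],[0,0,0]],[[0,7.6,-1.9],[0,0,0]],[[0,8.9,-1.9],[0,0,0]],[[0,10.2,-1.8],[0,0,0]]]'

```text
clock: 4.62
ee_pos: [0.546, -0.2561, 0.2475]
ee_rot: [0.69, 0.689, 0.157, 0.159]
wrist_force: [-4.5, -7.7, 1.8]
gripper_width: 0.0145
grip_force: 64.0
```

```bash
python3 - <<'E'
from h import *
o=ctrl.get_obs(); print(o['ee_pos'],o['wrist_force'],o['torque'],o['gripper_width'],o['joint_positions'])
d=o['ee_pos']-H; print(np.arctan2(d[2],-d[0])-np.arctan2(.023,.19))
th=np.linspace(1.1,1.65,9)[1:]
rows([bar(t)+[-.0021,0,.0034] for t in th])
d=shot('side','s2')
E
```

```text
[ 0.54597125 -0.25614176  0.24746645] [-4.46404022 -7.72062924  1.76777438] [-1.15581869  1.31659637 -0.84789211] 0.014450507060731425 [-0.53446416 -0.1744207  -0.16020552  1.18810456  0.22113699  1.0822479 ]
1.1035298112380751
[0.12, 1.13, 0.35]
[0.12, 2.42, 0.62]
[0.12, 3.69, 0.97]
[0.12, 4.93, 1.41]
[0.12, 6.14, 1.94]
[0.13, 7.3, 2.55]
[0.13, 8.43, 3.23]
[0.13, 9.5, 3.99]
```

View pics/s2.png

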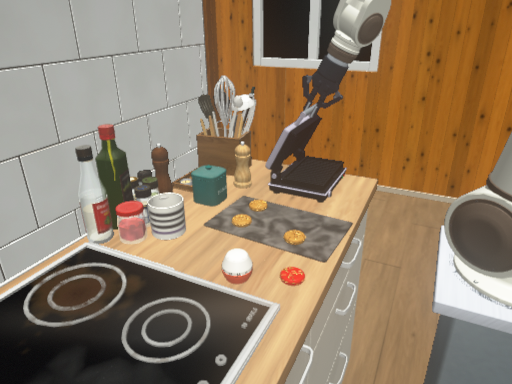

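The side view shows the lid about 63° open with the bar in the jaws at (315,105). I'll carry on to the stop slowly.

Request:
drive_tool --increments '[[[0,1.3,0.2],[0,0,0]],[[0,2.6,0.45],[0,0,0]],[[0,3.8,0.8],[0,0,0]],[[0,5.0,1.2],[0,0,0]],[[0,6.2,1.75],[0,0,0]],[[0,7.4,2.35],[0,0,0]],[[0,8.5,3.0],[0,0,0]],[[0,9.6,3.8],[0,0,0]]]'

```text
clock: 5.68
ee_pos: [0.6487, -0.2564, 0.2547]
ee_rot: [0.69, 0.689, 0.157, 0.159]
wrist_force: [-92.7, 2.1, 56.9]
gripper_width: 0.015
grip_force: 76.3
```

Request:
drive_tool --increments '[[[0,0.1,0.1],[0,0,0]],[[0,0.1,0.1],[0,0,0]],[[0,0.1,0.1],[0,0,0]]]'

```text
clock: 6.05
ee_pos: [0.6481, -0.2564, 0.2548]
ee_rot: [0.69, 0.688, 0.156, 0.158]
wrist_force: [-23.6, -4.7, 11.0]
gripper_width: 0.0149
grip_force: 65.2
```

```bash
python3 - <<'E'
from h import *
o=ctrl.get_obs(); print(o['ee_pos'],o['wrist_force'],o['torque'],o['gripper_width'])
d=o['ee_pos']-H; print(np.arctan2(d[2],-d[0])-np.arctan2(.023,.19))
E
```

```text
[ 0.64810127 -0.25635024  0.25483159] [-23.56290544  -4.71823059  11.00484111] [-0.52501093  3.96451434 -0.48702005] 0.014915161424556525
1.6303890255122633
```

It's on the stop. Next I release the bar and back straight out.

Request:
drive_tool --increments '[[[0,0,0],[0,0,0]],[[0,0,0],[0,0,0]],[[0,0,0],[0,0,0]]]' --gripper 0.36

```text
clock: 6.42
ee_pos: [0.6504, -0.2548, 0.2525]
ee_rot: [0.689, 0.689, 0.158, 0.158]
wrist_force: [-0.3, -0.1, -1.0]
gripper_width: 0.0308
grip_force: 0.0
```

Request:
drive_tool --increments '[[[0,0,-2],[0,0,0]],[[0,0,-4],[0,0,0]],[[0,0,-6],[0,0,0]],[[0,-3,-8],[0,0,0]],[[0,-7,-8],[0,0,0]],[[0,-12,-8],[0,0,0]],[[0,-16,-8],[0,0,0]],[[0,-16,-8],[0,0,0]]]'

```text
clock: 7.42
ee_pos: [0.469, -0.255, 0.2548]
ee_rot: [0.69, 0.689, 0.158, 0.158]
wrist_force: [-0.7, -0.2, 0.6]
gripper_width: 0.031
grip_force: 0.0
```

```bash
python3 - <<'E'
from h import *
o=ctrl.get_obs(); print(o['ee_pos'],o['wrist_force'],o['joint_positions'])
a=shot('scene','c3'); b=shot('side','s3')
for d in(a,b): print(rosti(d))
print(proj(b,bar(1.65)),proj(a,bar(1.65)))
cv2.imwrite('pics/g3.png',cv2.cvtColor(np.hstack([cv2.resize(a['image'][40:230,200:390],None,fx=2.1,fy=2.1),cv2.resize(b['image'][70:260,220:410],None,fx=2.1,fy=2.1)]),4))
E
```

```text
[ 0.46903536 -0.25501688  0.25483996] [-0.65143869 -0.17843436  0.64843507] [-0.62297128 -0.31934897 -0.25948852  1.25606965  0.25581339  0.99835745]
[(286.4, 242.4, 221.0, array([0.463 , 0.0859])), (238.6, 216.9, 190.0, array([0.6145, 0.0679])), (254.5, 193.0, 160.5, array([ 0.6132, -0.0266])), (199.3, 138.5, 357.0, array([ 0.8756, -0.1514]))]
[(294.2, 236.7, 206.5, array([0.4614, 0.0867])), (241.4, 219.9, 149.0, array([0.6129, 0.0681])), (257.8, 204.9, 132.0, array([ 0.6115, -0.0267]))]
[277.8621395  104.73461587] [277.64100812  79.05108191]
```

View pics/g3.png

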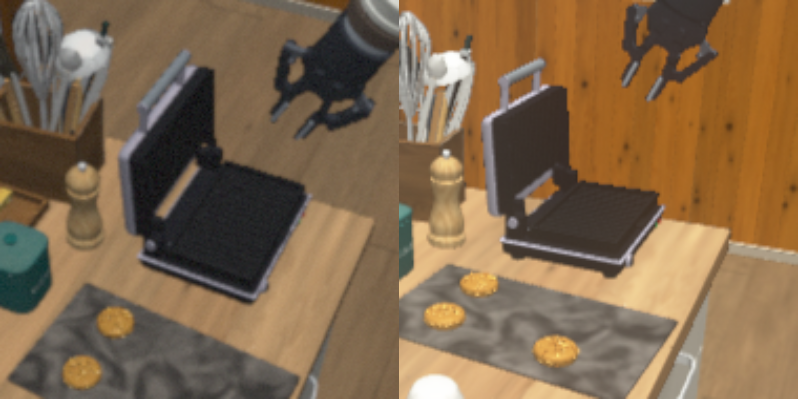

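The lid rests open on its stop, with the bar at about (279,78) in the scene, as computed. The plate is clear and all three rounds are in place. Next is the tool-down pose for picking.

```bash
cat >> h.py <<'E'
RD=np.array([[-1,0,0],[0,1,0],[0,0,-1.]])
def to(p,R=RD):
    o=ctrl.get_obs(); R0=Ro.from_quat(o['ee_rot']).as_matrix()
    print('shift',(R0.T@(np.array(p)-o['ee_pos'])*100).round(2).tolist(),'turn',Ro.from_matrix(R0.T@R).as_rotvec().round(3).tolist())
E
python3 -c "
from h import *
to([.613,-.0275,.13])"
```

```text
shift [22.81, 7.23, 17.5] turn [0.353, 0.356, -1.542]
```

Request:
drive_tool --increments '[[[3,1,1],[0.04,0.04,-0.17]],[[6,2,3],[0.08,0.08,-0.34]],[[9,3,5],[0.12,0.12,-0.51]],[[12,4,8],[0.16,0.16,-0.68]],[[15,5,11],[0.2,0.2,-0.85]],[[18,6,13],[0.24,0.24,-1.02]],[[20,6.6,15],[0.28,0.28,-1.19]],[[22.8,7.2,17.5],[0.32,0.32,-1.36]]]' --gripper 0.78

```text
clock: 8.52
ee_pos: [0.6143, -0.0259, 0.1286]
ee_rot: [0.087, 0.996, 0.02, 0.016]
wrist_force: [0.4, -0.7, 0.9]
gripper_width: 0.0667
grip_force: 0.0
```

```bash
python3 -c "
from h import *
to([.613,-.0275,.13]); o=ctrl.get_obs(); print(o['ee_pos'],o['joint_positions'])"
```

```text
shift [0.09, -0.17, -0.15] turn [0.04, 0.031, -0.175]
[ 0.6142538  -0.02589429  0.12860326] [-0.05887717  0.19837439  0.05890759  1.39904537  0.03915531  0.11631609]
```

Request:
drive_tool --increments '[[[0.1,-0.15,-0.1],[0.04,0.03,-0.175]],[[0.1,-0.15,-0.1],[0.04,0.03,-0.175]],[[0.1,-0.15,-0.1],[0.04,0.03,-0.175]]]'

```text
clock: 8.9
ee_pos: [0.6115, -0.0283, 0.1295]
ee_rot: [0.005, 1.0, 0.001, 0.001]
wrist_force: [0.2, -0.5, -0.2]
gripper_width: 0.0668
grip_force: 0.0
```

```bash
python3 -c "
from h import *
to([.613,-.0275,.03]); o=ctrl.get_obs(); print(o['ee_pos'],o['joint_positions'],o['gripper_width'])
d=shot('wrist','w2'); print(rosti(d))
b=shot('side','s4'); print(rosti(b)); a=shot('scene','c4'); print(rosti(a))
cv2.imwrite('pics/w2b.png',cv2.cvtColor(np.hstack([d['image'],cv2.resize(b['image'][130:242,210:290],(274,384))]),4))"
```

```text
shift [-0.13, 0.06, 9.95] turn [0.002, 0.002, -0.009]
[ 0.61149527 -0.028252    0.12953577] [-0.04708965  0.22179177  0.08887056  1.43609113  0.00214361 -0.03793995] 0.06677262877628967
[(119.8, 373.1, 133.5, array([ 0.8239, -0.1849])), (360.9, 193.1, 2327.0, array([0.6141, 0.0646])), (256.5, 192.7, 2316.5, array([ 0.6128, -0.0293])), (408.4, 16.7, 1231.5, array([0.4753, 0.0862]))]
[(294.2, 236.6, 208.5, array([0.4614, 0.0867])), (241.3, 220.0, 151.0, array([0.6131, 0.0683])), (257.8, 204.9, 133.0, array([ 0.6114, -0.0265])), (224.9, 40.2, 1162.0, array([ 4.4005, -6.3946]))]
[(286.5, 242.4, 221.0, array([0.4629, 0.0858])), (238.5, 216.9, 191.0, array([0.6146, 0.0682])), (254.4, 193.0, 159.0, array([ 0.6132, -0.0264])), (198.6, 138.8, 327.0, array([ 0.877 , -0.1496]))]
```

View pics/w2b.png

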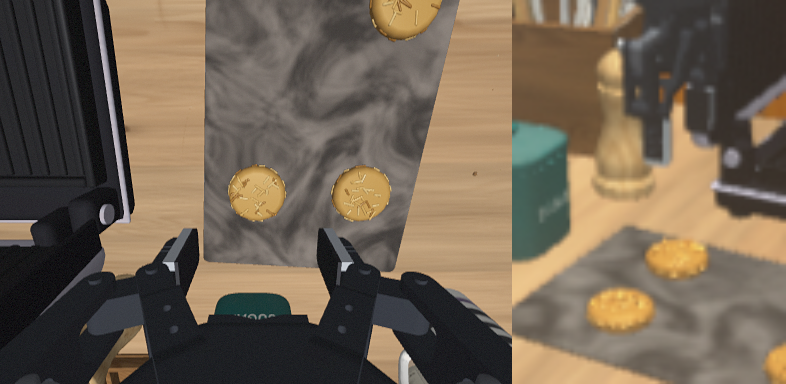

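The wrist view shows the target round centred between the jaws at (257,193), with the second at (361,193). Descending.

Request:
drive_tool --increments '[[[-0.1,0,2.5],[0,0,0]],[[-0.1,0,5],[0,0,0]],[[-0.1,0,7],[0,0,0]],[[-0.1,0,8.5],[0,0,0]],[[-0.1,0,9.2],[0,0,0]],[[-0.1,0,9.6],[0,0,0]],[[-0.1,0,9.9],[0,0,0]],[[-0.1,0,9.9],[0,0,0]]]'

```text
clock: 10.05
ee_pos: [0.612, -0.0282, 0.0302]
ee_rot: [0.003, 1.0, 0.001, 0.0]
wrist_force: [0.1, 0.1, -0.3]
gripper_width: 0.0665
grip_force: 0.0
```

Request:
drive_tool --increments '[[[0,0,0.1],[0,0,0]],[[0,0,0.2],[0,0,0]],[[0,0,0.3],[0,0,0]],[[0,0,0.3],[0,0,0]]]'

```text
clock: 10.55
ee_pos: [0.6118, -0.0282, 0.0269]
ee_rot: [0.003, 1.0, 0.001, 0.0]
wrist_force: [0.3, 0.5, 0.7]
gripper_width: 0.0667
grip_force: 0.0
```

Request:
drive_tool --increments '[[[0,0,0],[0,0,0]],[[0,0,0],[0,0,0]],[[0,0,0],[0,0,0]],[[0,0,0],[0,0,0]]]' --gripper 0.2

```text
clock: 11.05
ee_pos: [0.6123, -0.0283, 0.0278]
ee_rot: [0.003, 1.0, 0.001, 0.001]
wrist_force: [0.1, -1.1, 6.4]
gripper_width: 0.0491
grip_force: 65.0
```

Request:
drive_tool --increments '[[[0,0,-2],[0,0,0]],[[0,0,-5],[0,0,0]],[[0,0,-9],[0,0,0]],[[0,0,-12],[0,0,0]],[[0,0,-12],[0,0,0]]]'

```text
clock: 11.68
ee_pos: [0.6131, -0.0284, 0.1509]
ee_rot: [0.003, 1.0, 0.001, 0.003]
wrist_force: [0.1, 0.3, -1.3]
gripper_width: 0.0494
grip_force: 62.1
```

```bash
python3 -c "
from h import *
to([.55,-.205,.15]); to([.55,-.205,.075])
o=ctrl.get_obs(); print(o['ee_pos'],o['gripper_width'])
b=shot('wrist','w3'); print(rosti(b)); b=shot('side','s5'); print(rosti(b))
"
```

```text
shift [6.21, -17.7, 0.04] turn [0.001, 0.005, -0.005]
shift [6.25, -17.71, 7.54] turn [0.001, 0.005, -0.005]
[ 0.61305379 -0.02835515  0.1509434 ] 0.049413124802531426
[(138.7, 356.6, 346.0, array([ 0.8282, -0.1727])), (257.4, 248.5, 6295.0, array([ 0.6831, -0.029 ])), (353.0, 184.6, 1981.0, array([0.6139, 0.0644])), (392.2, 18.3, 989.0, array([0.472 , 0.0826]))]
[(294.2, 236.7, 206.5, array([0.4613, 0.087 ])), (241.3, 220.0, 150.0, array([0.613 , 0.0682])), (261.4, 163.9, 60.0, array([ 0.7374, -0.3191])), (225.4, 40.3, 1231.0, array([ 4.3806, -6.3796]))]
```

Request:
drive_tool --increments '[[[2,-5,0],[0,0,0]],[[4,-10,0],[0,0,0]],[[6.2,-15,0],[0,0,0]],[[6.2,-18.2,0],[0,0,0]],[[6.2,-18.2,2],[0,0,0]],[[6.2,-18.2,4],[0,0,0]],[[6.2,-18.2,5.5],[0,0,0]],[[6.2,-18.2,6.5],[0,0,0]]]'

```text
clock: 12.78
ee_pos: [0.5483, -0.2096, 0.0803]
ee_rot: [0.003, 1.0, 0.001, -0.001]
wrist_force: [-0.6, 0.3, -0.3]
gripper_width: 0.0496
grip_force: 62.2
```

```bash
python3 -c "
from h import *
to([.55,-.21,.0735])
o=ctrl.get_obs(); print(o['ee_pos'],o['gripper_width'])
b=shot('wrist','w4')
import cv2
cv2.imwrite('pics/w4.png',b['image'][:,:,::-1])
"
```

```text
shift [-0.17, -0.04, 0.68] turn [0.002, -0.001, -0.005]
[ 0.54834099 -0.20961083  0.08032984] 0.04958821236775581
```

View pics/w4.png

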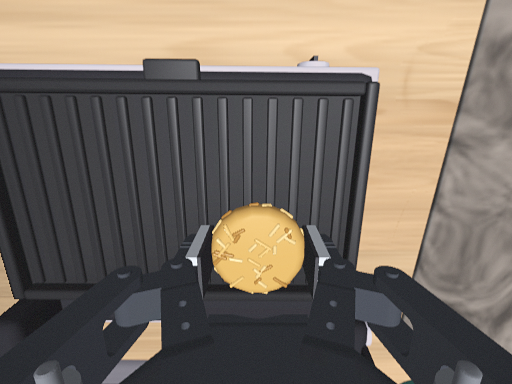

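The round hangs level over the back right of the plate, at (258,248), inside the rim. Lowering and releasing.

Request:
drive_tool --increments '[[[0,0,0.3],[0,0,0]],[[0,0,0.6],[0,0,0]],[[0,0,0.7],[0,0,0]]]'

```text
clock: 13.2
ee_pos: [0.549, -0.2099, 0.075]
ee_rot: [0.003, 1.0, 0.001, 0.0]
wrist_force: [-0.1, -0.1, 0.0]
gripper_width: 0.0491
grip_force: 62.2
```

Request:
drive_tool --increments '[[[0,0,0],[0,0,0]],[[0,0,0],[0,0,0]],[[0,0,0],[0,0,0]],[[0,0,-2],[0,0,0]],[[0,0,-5],[0,0,0]],[[0,0,-8],[0,0,0]],[[0,5,-8],[0,0,0]],[[0,10,-8],[0,0,0]]]' --gripper 0.7

```text
clock: 14.2
ee_pos: [0.5495, -0.1094, 0.1554]
ee_rot: [0.004, 1.0, 0.001, 0.001]
wrist_force: [1.2, 0.3, -0.3]
gripper_width: 0.0598
grip_force: 0.0
```

```bash
python3 -c "
from h import *
for n in('scene','side','wrist'):
    b=shot(n,n+'6'); print([r for r in rosti(b)]); print('   plate h',[r[3] for r in rosti(b,.064)])
to([.614,.0665,.13])
o=ctrl.get_obs(); print(o['ee_pos'],o['gripper_width'])
"
```

```text
[(286.5, 242.5, 217.0, array([0.4628, 0.0859])), (238.5, 216.9, 190.0, array([0.6145, 0.068 ])), (300.2, 148.7, 137.5, array([ 0.5645, -0.2494])), (198.1, 138.8, 284.5, array([ 0.8785, -0.1489]))]
   plate h [array([0.4531, 0.1121]), array([0.5976, 0.0951]), array([ 0.55  , -0.2072]), array([ 0.8489, -0.1114])]
[(294.2, 236.7, 207.5, array([0.4614, 0.0869])), (241.3, 220.0, 151.0, array([0.6131, 0.0683])), (301.7, 171.6, 107.5, array([ 0.5837, -0.3096])), (243.5, 61.2, 4294.0, array([ 2.29  , -3.1624]))]
   plate h [array([0.4374, 0.1544]), array([0.5754, 0.1375]), array([ 0.5487, -0.2061]), array([ 2.1   , -2.7998])]
[(418.5, 241.8, 1615.5, array([0.6135, 0.0634])), (133.9, 198.9, 2741.0, array([ 0.565 , -0.2308])), (467.2, 90.8, 2625.0, array([0.4632, 0.0818]))]
   plate h [array([0.5902, 0.0342]), array([ 0.55  , -0.2095]), array([0.4657, 0.0494])]
shift [-6.41, 17.48, 2.55] turn [0.001, 0.001, -0.002]
[ 0.54946447 -0.1081845   0.15525023] 0.059193026570363606
```

Request:
drive_tool --increments '[[[-2,5.5,0],[0,0,0]],[[-4.5,11,0],[0,0,0]],[[-6.4,16,0],[0,0,0]],[[-6.4,17.5,1],[0,0,0]],[[-6.4,17.5,4],[0,0,0]],[[-6.4,17.5,7],[0,0,0]],[[-6.4,17.5,9],[0,0,0]],[[-6.4,17.5,10],[0,0,0]]]' --gripper 0.8

```text
clock: 15.35
ee_pos: [0.6139, 0.0639, 0.054]
ee_rot: [0.003, 1.0, 0.001, -0.001]
wrist_force: [0.5, -0.6, 0.5]
gripper_width: 0.0685
grip_force: 0.0
```

Request:
drive_tool --increments '[[[0,0,1],[0,0,0]],[[0,0,2],[0,0,0]],[[0,0,2.7],[0,0,0]],[[0,0,2.8],[0,0,0]],[[0,0,2.8],[0,0,0]]]'

```text
clock: 15.98
ee_pos: [0.6145, 0.0649, 0.0274]
ee_rot: [0.003, 1.0, 0.001, 0.0]
wrist_force: [-0.3, 0.1, 0.4]
gripper_width: 0.0683
grip_force: 0.0
```

Request:
drive_tool --increments '[[[0,0,0],[0,0,0]],[[0,0,0],[0,0,0]],[[0,0,0],[0,0,0]],[[0,0,0],[0,0,0]]]' --gripper 0.2

```text
clock: 16.48
ee_pos: [0.6149, 0.0648, 0.0282]
ee_rot: [0.003, 1.0, 0.001, 0.001]
wrist_force: [-0.4, -0.5, 5.8]
gripper_width: 0.0492
grip_force: 62.5
```

Request:
drive_tool --increments '[[[0,0,-2],[0,0,0]],[[0,0,-5],[0,0,0]],[[0,0,-9],[0,0,0]],[[0,0,-12],[0,0,0]],[[0,0,-12],[0,0,0]]]'

```text
clock: 17.1
ee_pos: [0.6156, 0.0648, 0.1512]
ee_rot: [0.003, 1.0, 0.001, 0.003]
wrist_force: [-0.5, 0.5, -0.4]
gripper_width: 0.0494
grip_force: 62.2
```

```bash
python3 -c "
from h import *
to([.55,-.30,.15])
o=ctrl.get_obs(); print(o['ee_pos'],o['gripper_width'])
"
```

```text
shift [6.35, -36.51, 0.01] turn [0.002, 0.006, -0.006]
[0.61556846 0.06475373 0.15120822] 0.0494374080116606
```

Request:
drive_tool --increments '[[[1,-5.5,0],[0,0,0]],[[2,-11,0],[0,0,0]],[[3,-16.5,0],[0,0,0]],[[4,-22,0],[0,0,0]],[[5,-27.5,0],[0,0,0]],[[6,-33,0],[0,0,0]],[[6.4,-36.5,0],[0,0,0]],[[6.4,-36.5,0],[0,0,0]]]'

```text
clock: 18.1
ee_pos: [0.5473, -0.3022, 0.1457]
ee_rot: [0.004, 1.0, 0.001, -0.001]
wrist_force: [-0.2, 0.8, -0.3]
gripper_width: 0.0496
grip_force: 62.2
```

Request:
drive_tool --increments '[[[0,0,2],[0,0,0]],[[0,0,4],[0,0,0]],[[0,0,6],[0,0,0]],[[0,0,7],[0,0,0]],[[0,0,7.5],[0,0,0]],[[0,0,7.6],[0,0,0]]]'

```text
clock: 18.85
ee_pos: [0.5485, -0.2995, 0.0717]
ee_rot: [0.003, 1.0, 0.001, 0.0]
wrist_force: [-3.6, 4.5, 8.0]
gripper_width: 0.0492
grip_force: 62.6
```

```bash
python3 -c "
from h import *
to([.55,-.30,.0738])
o=ctrl.get_obs(); print(o['ee_pos'],o['gripper_width'])
"
```

```text
shift [-0.15, -0.05, -0.21] turn [0.001, 0.001, -0.005]
[ 0.54852806 -0.29947267  0.07167719] 0.04918463281531087
```

Contact (8 N). I'll release and retreat.

Request:
drive_tool --increments '[[[0,0,-0.1],[0,0,0]],[[0,0,-0.1],[0,0,0]],[[0,0,-0.1],[0,0,0]],[[0,0,-2],[0,0,0]],[[0,0,-5],[0,0,0]],[[0,0,-8],[0,0,0]],[[0,5,-8],[0,0,0]],[[2,10,-8],[0,0,0]]]' --gripper 0.7

```text
clock: 19.85
ee_pos: [0.5296, -0.1992, 0.1524]
ee_rot: [0.003, 1.0, 0.0, 0.001]
wrist_force: [0.2, 1.1, 0.3]
gripper_width: 0.0602
grip_force: 0.0
```

```bash
python3 -c "
from h import *
for n in('scene','side','wrist'):
    b=shot(n,n+'7'); print([r for r in rosti(b)]); print('   plate h',[r[3] for r in rosti(b,.064)])
to([.463,.0855,.155])
o=ctrl.get_obs(); print(o['ee_pos'],o['gripper_width'])
"
```

```text
[(286.5, 242.4, 219.0, array([0.4629, 0.0858])), (300.1, 148.5, 141.0, array([ 0.5652, -0.2498])), (313.4, 131.4, 82.5, array([ 0.5566, -0.3418])), (198.4, 138.8, 322.5, array([ 0.8777, -0.1491]))]
   plate h [array([0.4532, 0.1121]), array([ 0.5506, -0.2076]), array([ 0.5424, -0.2951]), array([ 0.8482, -0.1117])]
[(294.2, 236.7, 205.5, array([0.4614, 0.0869])), (250.4, 65.5, 5104.0, array([ 2.0408, -2.8376]))]
   plate h [array([0.4375, 0.1544]), array([ 1.8734, -2.5046])]
[(241.4, 219.7, 592.0, array([ 0.565 , -0.2131])), (135.4, 222.1, 2568.0, array([ 0.5674, -0.3213]))]
   plate h [array([ 0.5461, -0.2103]), array([ 0.548 , -0.2996])]
shift [6.66, 28.36, -0.22] turn [0.001, 0.002, -0.003]
[ 0.52870541 -0.19828639  0.15263513] 0.06016722302852113
```

Two rounds are placed. Now the third.

Request:
drive_tool --increments '[[[1,5.5,0],[0,0,0]],[[2.5,11,0],[0,0,0]],[[4,16.5,0],[0,0,0]],[[5.5,22,0],[0,0,0]],[[6.6,27,0],[0,0,0]],[[6.6,28.3,2],[0,0,0]],[[6.6,28.3,5],[0,0,0]],[[6.6,28.3,7.5],[0,0,0]]]' --gripper 0.8

```text
clock: 21.0
ee_pos: [0.4654, 0.0834, 0.0763]
ee_rot: [0.003, 1.0, 0.001, 0.001]
wrist_force: [0.8, -0.4, 0.2]
gripper_width: 0.0684
grip_force: 0.0
```

```bash
python3 -c "
from h import *
b=shot('wrist','w8'); print(rosti(b)); b=shot('scene','c8'); print(rosti(b))
to([.463,.085,.027])
o=ctrl.get_obs(); print(o['ee_pos'],o['gripper_width'])
"
```

```text
[(258.3, 208.4, 3636.0, array([0.4613, 0.0838])), (432.3, 167.6, 200.0, array([0.4327, 0.2007])), (453.3, 143.4, 199.0, array([0.4166, 0.2116]))]
[(289.5, 243.2, 124.5, array([0.4548, 0.0846])), (196.6, 133.0, 93.0, array([ 0.8973, -0.1698]))]
shift [0.08, 0.2, 4.77] turn [0.001, -0.003, -0.006]
[0.4639181  0.08295    0.07465133] 0.06808829327324678
```

Request:
drive_tool --increments '[[[0.1,0.1,1.5],[0,0,0]],[[0.1,0.1,3],[0,0,0]],[[0.1,0.1,4],[0,0,0]],[[0.1,0.1,4.6],[0,0,0]],[[0.1,0.1,4.75],[0,0,0]],[[0.1,0.1,4.75],[0,0,0]]]'

```text
clock: 21.85
ee_pos: [0.4636, 0.0847, 0.0289]
ee_rot: [0.003, 1.0, 0.001, 0.0]
wrist_force: [0.4, -0.5, 0.8]
gripper_width: 0.0684
grip_force: 0.0
```

Request:
drive_tool --increments '[[[0,0,0],[0,0,0]],[[0,0,0],[0,0,0]],[[0,0,0],[0,0,0]],[[0,0,0],[0,0,0]]]' --gripper 0.2

```text
clock: 22.35
ee_pos: [0.464, 0.0847, 0.0296]
ee_rot: [0.003, 1.0, 0.001, 0.001]
wrist_force: [-1.2, -0.2, 4.9]
gripper_width: 0.0491
grip_force: 61.9
```

Request:
drive_tool --increments '[[[0,0,-2],[0,0,0]],[[0,0,-5],[0,0,0]],[[0,0,-9],[0,0,0]],[[0,0,-12],[0,0,0]],[[0,0,-12],[0,0,0]]]'

```text
clock: 22.98
ee_pos: [0.4647, 0.0846, 0.1513]
ee_rot: [0.003, 1.0, 0.001, 0.002]
wrist_force: [0.2, -0.2, -1.0]
gripper_width: 0.0489
grip_force: 62.0
```

```bash
python3 -c "
from h import *
to([.500,-.255,.15])
o=ctrl.get_obs(); print(o['ee_pos'],o['gripper_width'])
"
```

```text
shift [-3.72, -33.94, 0.07] turn [0.002, 0.005, -0.006]
[0.46466879 0.08464012 0.15126839] 0.048878732458532366
```

Request:
drive_tool --increments '[[[-0.5,-5.5,0],[0,0,0]],[[-1,-11,0],[0,0,0]],[[-2,-16.5,0],[0,0,0]],[[-3,-22,0],[0,0,0]],[[-3.7,-27.5,0],[0,0,0]],[[-3.7,-32,0],[0,0,0]],[[-3.7,-34,0],[0,0,0]],[[-3.7,-34,0],[0,0,0]]]'

```text
clock: 23.98
ee_pos: [0.4982, -0.2563, 0.1473]
ee_rot: [0.004, 1.0, 0.001, -0.0]
wrist_force: [-1.0, 0.0, -0.6]
gripper_width: 0.0495
grip_force: 62.1
```

Request:
drive_tool --increments '[[[0,0,2],[0,0,0]],[[0,0,4],[0,0,0]],[[0,0,5.5],[0,0,0]],[[0,0,6.5],[0,0,0]],[[0,0,7.2],[0,0,0]],[[0,0,7.5],[0,0,0]],[[0,0,7.5],[0,0,0]]]'

```text
clock: 24.85
ee_pos: [0.4988, -0.2558, 0.0736]
ee_rot: [0.003, 1.0, 0.001, 0.0]
wrist_force: [-0.4, 0.2, -0.1]
gripper_width: 0.0494
grip_force: 62.2
```

```bash
python3 -c "
from h import *
to([.50,-.255,.0735])
o=ctrl.get_obs(); print(o['ee_pos'],o['gripper_width'])
"
```

```text
shift [-0.12, 0.08, 0.01] turn [0.001, 0.001, -0.006]
[ 0.49878876 -0.2557639   0.07355738] 0.04942383516579819
```

Release, then back off toward the front to view the plate.

Request:
drive_tool --increments '[[[0,0,0.1],[0,0,0]],[[0,0,0.1],[0,0,0]],[[0,0,0],[0,0,0]],[[0,0,-2],[0,0,0]],[[0,0,-5],[0,0,0]],[[2,0,-9],[0,0,0]],[[6,0,-13],[0,0,0]],[[10,0,-16],[0,0,0]]]' --gripper 0.7

```text
clock: 25.85
ee_pos: [0.3977, -0.2553, 0.235]
ee_rot: [0.003, 1.0, 0.0, 0.001]
wrist_force: [0.5, -1.0, -0.0]
gripper_width: 0.0598
grip_force: 0.0
```

```bash
python3 -c "
from h import *
for n in('scene','side','wrist'):
    b=shot(n,n+'9'); print([(r[0],r[1]) for r in rosti(b)]); print('   plate h rel',[(r[3]-[.528,-.255]).round(3) for r in rosti(b,.064)])
    if n=='scene': a=b
o=ctrl.get_obs(); print(o['ee_pos'],o['gripper_width'],o['joint_positions'])
cv2.imwrite('pics/v9.png',cv2.cvtColor(np.hstack([cv2.resize(a['image'][90:220,250:370],(288,312)),cv2.resize(b['image'],(416,312))]),4))
"
```

```text
[(300.1, 148.5), (199.2, 138.5), (317.2, 137.6)]
   plate h rel [array([0.022, 0.047]), array([0.318, 0.141]), array([-0.007, -0.019])]
[]
   plate h rel []
[(293.9, 288.8), (224.6, 288.0), (258.4, 253.0)]
   plate h rel [array([0.021, 0.044]), array([ 0.02 , -0.045]), array([-0.031, -0.001])]
[ 0.39809046 -0.25582701  0.23556471] 0.05983836907795736 [-5.71878983e-01 -1.05740471e-01 -4.96885338e-02  1.62296551e+00
  1.25668284e-03 -5.65015594e-01]
```

View pics/v9.png

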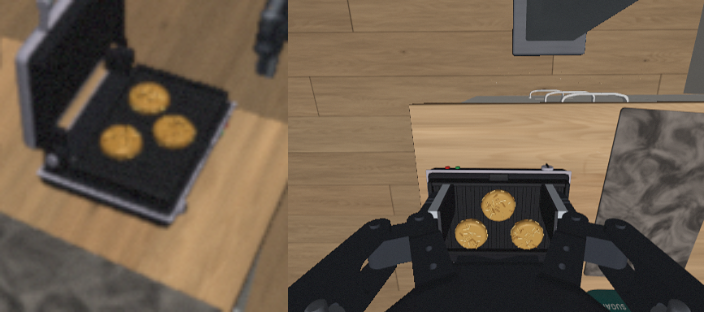

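Both views show the three rounds flat and apart on the plate, at wrist-view pixels (471,235), (527,235) and (498,205). Now I re-orient the tool for the bar.

```bash
cat >> h.py <<'E'
a_=.45; RT=np.array([[0,np.cos(a_),np.sin(a_)],[1,0,0],[0,np.sin(a_),-np.cos(a_)]])
E
python3 -c "
from h import *
to([.469,-.255,.2848],RT)"
```

```text
shift [-7.11, 0.13, -4.9] turn [-0.351, -0.347, 1.536]
```

Request:
drive_tool --increments '[[[0,0,-1],[-0.04,-0.04,0.17]],[[0,0,-2],[-0.08,-0.08,0.34]],[[-1,0,-3],[-0.12,-0.12,0.51]],[[-2,0,-4],[-0.16,-0.16,0.68]],[[-3,0,-5],[-0.19,-0.19,0.85]],[[-4.5,0,-5],[-0.23,-0.23,1.02]],[[-6,0,-5],[-0.27,-0.27,1.19]],[[-7.1,0.1,-5],[-0.31,-0.31,1.36]]]' --gripper 0.36

```text
clock: 27.0
ee_pos: [0.4706, -0.2548, 0.2818]
ee_rot: [0.628, 0.752, 0.143, 0.142]
wrist_force: [-0.7, -0.2, -0.3]
gripper_width: 0.0305
grip_force: 0.0
```

```bash
python3 -c "
from h import *
to([.469,-.255,.2848],RT); o=ctrl.get_obs(); print(o['ee_pos'],o['joint_positions'])"
```

```text
shift [-0.0, -0.03, -0.34] turn [-0.043, -0.041, 0.171]
[ 0.47061728 -0.25478637  0.28176208] [-0.62417954 -0.24828685 -0.13692486  1.36965551  0.26270358  0.80919405]
```

Request:
drive_tool --increments '[[[0,0,-0.3],[-0.04,-0.04,0.17]],[[0,0,-0.3],[-0.043,-0.041,0.171]],[[0,0,-0.3],[-0.043,-0.041,0.171]]]'

```text
clock: 27.38
ee_pos: [0.4686, -0.2548, 0.2854]
ee_rot: [0.686, 0.693, 0.157, 0.158]
wrist_force: [-1.0, 0.1, 0.5]
gripper_width: 0.0306
grip_force: 0.0
```

```bash
python3 -c "
from h import *
to([.6155,-.255,.3246],RT);to([.6504,-.255,.2525],RT); b=shot('scene','c10');a=shot('side','s10')
print(proj(a,bar(1.65)),proj(b,bar(1.65)))
cv2.imwrite('pics/g10.png',cv2.cvtColor(np.hstack([cv2.resize(b['image'][40:190,220:370],None,fx=2.6,fy=2.6),cv2.resize(a['image'][70:220,230:380],None,fx=2.6,fy=2.6)]),4))"
```

```text
shift [-0.16, 14.94, 2.85] turn [-0.001, -0.001, 0.009]
shift [-0.17, 14.95, 10.86] turn [-0.001, -0.001, 0.009]
[277.8621395  104.73461587] [277.64100812  79.05108191]
```

View pics/g10.png

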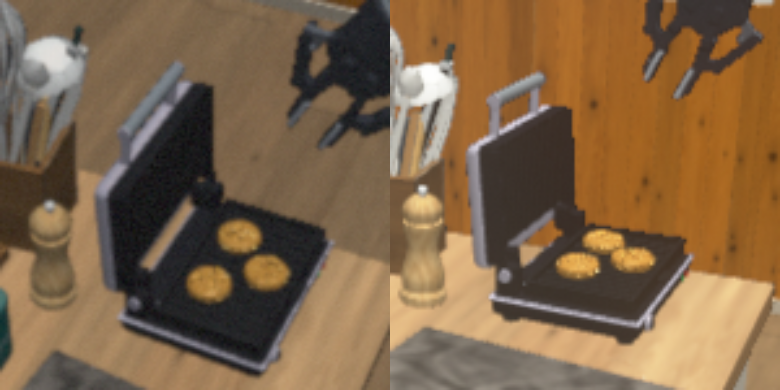

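The lid stands open and the bar is at about (279,78) in the scene. I'll go over the bar and then down onto it.

Request:
drive_tool --increments '[[[0,4,0],[0,0,0]],[[0,8,1],[0,0,0]],[[0,12,2],[0,0,0]],[[0,14.9,2.8],[0,0,0]],[[0,14.9,2.8],[0,0,0]],[[0,14.9,4.5],[0,0,0]],[[0,14.9,6.5],[0,0,0]],[[0,14.9,8],[0,0,0]]]'

```text
clock: 28.48
ee_pos: [0.637, -0.254, 0.2764]
ee_rot: [0.688, 0.691, 0.157, 0.158]
wrist_force: [-0.2, -0.2, 0.1]
gripper_width: 0.0308
grip_force: 0.0
```

Request:
drive_tool --increments '[[[0,0,1],[0,0,0]],[[0,0,2],[0,0,0]],[[0,0,2.9],[0,0,0]],[[0,0,2.9],[0,0,0]]]'

```text
clock: 28.98
ee_pos: [0.6499, -0.254, 0.2518]
ee_rot: [0.687, 0.691, 0.157, 0.158]
wrist_force: [0.6, -0.2, 0.7]
gripper_width: 0.031
grip_force: 0.0
```

Request:
drive_tool --increments '[[[0,0,0],[0,0,0]],[[0,0,0],[0,0,0]],[[0,0,0],[0,0,0]],[[0,0,0],[0,0,0]]]' --gripper 0

```text
clock: 29.48
ee_pos: [0.6491, -0.2541, 0.2527]
ee_rot: [0.688, 0.691, 0.157, 0.158]
wrist_force: [-5.8, 0.5, 0.1]
gripper_width: 0.0151
grip_force: 58.6
```

```bash
python3 - <<'E'
from h import *
o=ctrl.get_obs(); print(o['ee_pos'],o['wrist_force'],o['gripper_width'])
off=o['ee_pos']-bar(1.65); print(off)
th=np.linspace(1.65,0,33)[1:]
rows([bar(t)+off for t in th])
E
```

```text
[ 0.64908574 -0.2541439   0.25272807] [-5.77757593  0.53564785  0.12842659] 0.01508027647235014
[-0.00187513  0.0008561   0.00314349]
[0.0, -0.8, -0.58]
[0.01, -1.63, -1.11]
[0.01, -2.49, -1.6]
[0.01, -3.37, -2.04]
[0.02, -4.27, -2.44]
[0.02, -5.19, -2.8]
[0.03, -6.13, -3.1]
[0.03, -7.08, -3.35]
[0.04, -8.05, -3.56]
[0.04, -9.02, -3.72]
[0.05, -10.01, -3.82]
[0.05, -10.99, -3.88]
[0.05, -11.98, -3.88]
[0.06, -12.96, -3.83]
[0.06, -13.94, -3.74]
[0.07, -14.92, -3.59]
[0.07, -15.89, -3.39]
[0.08, -16.84, -3.14]
[0.08, -17.78, -2.84]
[0.09, -18.71, -2.5]
[0.09, -19.61, -2.11]
[0.09, -20.5, -1.67]
[0.1, -21.36, -1.19]
[0.1, -22.19, -0.66]
[0.11, -23.0, -0.09]
[0.11, -23.77, 0.52]
[0.11, -24.52, 1.17]
[0.12, -25.23, 1.86]
[0.12, -25.9, 2.58]
[0.12, -26.53, 3.33]
[0.13, -27.13, 4.12]
[0.13, -27.68, 4.94]
```

Request:
drive_tool --increments '[[[0,-0.8,-0.6],[0,0,0]],[[0,-1.6,-1.1],[0,0,0]],[[0,-2.5,-1.6],[0,0,0]],[[0,-3.4,-2.05],[0,0,0]],[[0,-4.3,-2.45],[0,0,0]],[[0,-5.2,-2.8],[0,0,0]],[[0,-6.1,-3.1],[0,0,0]],[[0,-7.1,-3.35],[0,0,0]]]'

```text
clock: 30.48
ee_pos: [0.572, -0.2532, 0.2552]
ee_rot: [0.686, 0.692, 0.16, 0.16]
wrist_force: [4.3, 9.4, 6.8]
gripper_width: 0.0152
grip_force: 58.3
```

Request:
drive_tool --increments '[[[0,-1.0,-0.2],[0,0,0]],[[0,-1.95,-0.35],[0,0,0]],[[0,-2.9,-0.45],[0,0,0]],[[0,-3.9,-0.55],[0,0,0]],[[0,-4.9,-0.55],[0,0,0]],[[0,-5.9,-0.5],[0,0,0]],[[0,-6.85,-0.4],[0,0,0]],[[0,-7.8,-0.25],[0,0,0]]]'

```text
clock: 31.48
ee_pos: [0.5, -0.2538, 0.2228]
ee_rot: [0.687, 0.691, 0.159, 0.16]
wrist_force: [-5.5, 10.3, 10.7]
gripper_width: 0.0151
grip_force: 66.0
```

Request:
drive_tool --increments '[[[0,-0.95,0.2],[0,0,0]],[[0,-1.9,0.45],[0,0,0]],[[0,-2.85,0.75],[0,0,0]],[[0,-3.8,1.1],[0,0,0]],[[0,-4.7,1.5],[0,0,0]],[[0,-5.6,1.9],[0,0,0]],[[0,-6.45,2.4],[0,0,0]],[[0,-7.25,2.95],[0,0,0]]]'

```text
clock: 32.48
ee_pos: [0.4471, -0.2537, 0.1626]
ee_rot: [0.687, 0.691, 0.159, 0.158]
wrist_force: [-5.1, 10.4, 6.7]
gripper_width: 0.0147
grip_force: 69.0
```

```bash
python3 - <<'E'
from h import *
o=ctrl.get_obs(); print(o['ee_pos'],o['wrist_force'],o['gripper_width'])
d=o['ee_pos']-H; print(np.arctan2(d[2]-.0033,-d[0]-.002)-np.arctan2(.023,.19))
th=np.linspace(.4125,0,9)[1:]
rows([bar(t)+[-.002,0,.0033] for t in th])
E
```

```text
[ 0.44705347 -0.25369177  0.16260238] [-5.09942688 10.37874141  6.73839508] 0.014721878194628377
0.4151603990213298
[-0.13, -0.89, 0.53]
[-0.12, -1.67, 1.14]
[-0.12, -2.41, 1.79]
[-0.12, -3.12, 2.47]
[-0.12, -3.8, 3.19]
[-0.12, -4.43, 3.95]
[-0.12, -5.03, 4.73]
[-0.12, -5.59, 5.55]
```

Request:
drive_tool --increments '[[[0,-0.8,0.55],[0,0,0]],[[0,-1.6,1.15],[0,0,0]],[[0,-2.4,1.8],[0,0,0]],[[0,-3.1,2.5],[0,0,0]],[[0,-3.8,3.2],[0,0,0]],[[0,-4.4,3.95],[0,0,0]],[[0,-5.0,4.7],[0,0,0]],[[0,-5.6,5.5],[0,0,0]]]'

```text
clock: 33.48
ee_pos: [0.4212, -0.2546, 0.0885]
ee_rot: [0.687, 0.691, 0.158, 0.158]
wrist_force: [5.6, 6.8, 0.0]
gripper_width: 0.0151
grip_force: 66.9
```

Request:
drive_tool --increments '[[[0,0,0],[0,0,0]],[[0,0,0],[0,0,0]]]'

```text
clock: 33.72
ee_pos: [0.4211, -0.2546, 0.0886]
ee_rot: [0.687, 0.691, 0.158, 0.158]
wrist_force: [4.2, 7.0, -2.2]
gripper_width: 0.0149
grip_force: 66.7
```

```bash
python3 - <<'E'
from h import *
o=ctrl.get_obs(); print(o['ee_pos'],o['wrist_force'],o['torque'],o['gripper_width'])
d=o['ee_pos']-H; print(np.arctan2(d[2]-.0033,-d[0]-.002)-np.arctan2(.023,.19))
E
```

```text
[ 0.42113895 -0.25462074  0.08855273] [ 4.23775886  7.01536825 -2.21500027] [ 1.03409086 -0.57677187  0.60487759] 0.014886703799795497
0.0013989737988903544
```

Request:
drive_tool --increments '[[[0,-0.1,0.2],[0,0,0]],[[0,-0.1,0.2],[0,0,0]],[[0,-0.1,0.2],[0,0,0]]]'

```text
clock: 34.1
ee_pos: [0.4212, -0.2547, 0.0879]
ee_rot: [0.687, 0.691, 0.159, 0.159]
wrist_force: [-7.9, 11.4, 12.0]
gripper_width: 0.0146
grip_force: 69.0
```

Request:
drive_tool --increments '[[[0,0,0],[0,0,0]],[[0,0,0],[0,0,0]],[[0,0,0],[0,0,0]],[[0,0,-2],[0,0,0]],[[0,0,-4],[0,0,0]],[[0,0,-7],[0,0,0]],[[0,0,-10],[0,0,0]],[[0,0,-12],[0,0,0]]]' --gripper 0.33

```text
clock: 35.1
ee_pos: [0.3686, -0.2559, 0.1954]
ee_rot: [0.687, 0.691, 0.157, 0.159]
wrist_force: [0.6, 1.0, 0.3]
gripper_width: 0.0282
grip_force: 0.0
```

```bash
python3 - <<'E'
from h import *
o=ctrl.get_obs(); print(o['ee_pos'],o['joint_positions'])
a=shot('scene','c11');b=shot('side','s11');d=shot('wrist','w11')
print(proj(d,[.423,-.197,.085]),proj(d,[.423,-.313,.085]))
o0=[pickle.load(open(f'pics/{n}0.pkl','rb'))['image'] for n in('scene','side')]
cv2.imwrite('pics/v11.png',cv2.cvtColor(np.vstack([np.hstack([cv2.resize(i[110:190,265:365],None,fx=3.7,fy=3.7) for i in p]) for p in(o0,(a['image'],b['image']))]),4))
# timer details: dome and red foot extents
for d,(u0,v0) in((a,(235,286)),(b,(237,262))):
    h=cv2.cvtColor(d['image'],cv2.COLOR_RGB2HSV); 
    w=np.zeros(h.shape[:2],np.uint8); w[v0-24:v0+26,u0-24:u0+24]=255
    m=cv2.inRange(h,(0,0,140),(180,45,255))&w
    k=max(cv2.findContours(m,0,2)[0],key=cv2.contourArea); x,y,ww,hh=cv2.boundingRect(k); print('dome',x,y,ww,hh)
    r=(cv2.inRange(h,(0,120,60),(10,255,255))|cv2.inRange(h,(170,120,60),(180,255,255)))&w
    ys,xs=np.nonzero(r); print('red',xs.min(),xs.max(),ys.min(),ys.max())
    # base-of-dome rim mid (z=.027): left/right extremes
    c=(x+ww/2-.5); print('cx ray',ray(d,c,y+hh/2,.045),'width@rng')
E
```

```text
[ 0.36860476 -0.25586716  0.19540929] [-0.788393   -0.50928817 -0.49818435  1.25204302  0.31323235  0.82967075]
[257.13906673 122.80576194] [256.44741608 241.21249753]
dome 222 272 25 26
red 226 244 295 300
cx ray [0.52095497 0.26323792 0.045     ] width@rng
dome 222 249 30 27
red 222 251 270 283
cx ray [0.51841009 0.26713724 0.045     ] width@rng
```

View pics/v11.png

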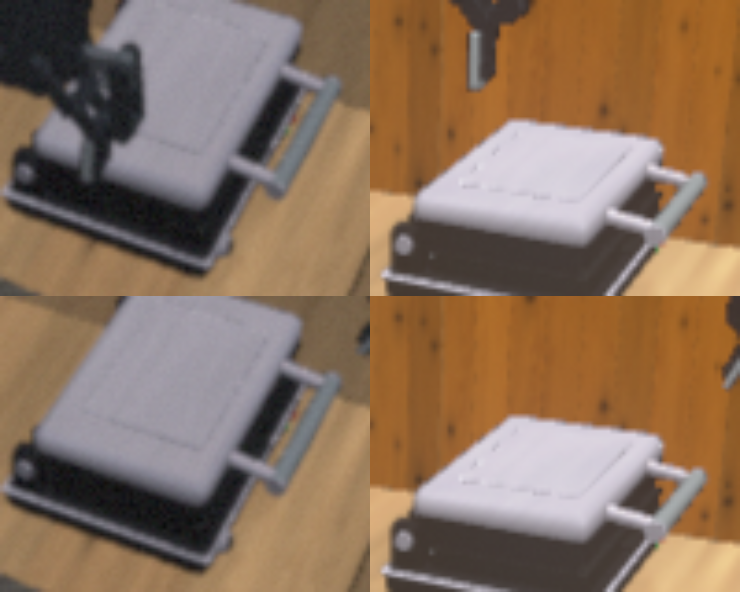

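Top row is the start, bottom row is now. The lid sits exactly as it did when shut. Next is the timer, at about (0.52, 0.265), with the wrist pre-wound clockwise.

```bash
cat >> h.py <<'E'
RX=np.array([[0,1,0],[1,0,0],[0,0,-1.]])
def RZ(a): return RX@Ro.from_rotvec([0,0,a]).as_matrix()
E
python3 -c "
from h import *
to([.50,.20,.22],RZ(.85))"
```

```text
shift [45.55, 13.13, 3.35] turn [0.425, -0.189, 0.84]
```

Request:
drive_tool --increments '[[[5.5,1.5,-3],[0.05,-0.02,0.1]],[[11,3,-3],[0.1,-0.045,0.2]],[[16.5,5,-2],[0.15,-0.07,0.3]],[[22,6.5,-1],[0.2,-0.09,0.4]],[[27.5,8,0],[0.25,-0.11,0.5]],[[33,10,1],[0.3,-0.135,0.6]],[[39,11.5,2],[0.36,-0.16,0.7]],[[45.5,13.1,3.3],[0.425,-0.19,0.84]]]' --gripper 0.92

```text
clock: 36.25
ee_pos: [0.4976, 0.1973, 0.219]
ee_rot: [0.936, 0.351, -0.002, -0.001]
wrist_force: [0.9, -0.1, 1.7]
gripper_width: 0.0789
grip_force: 0.0
```

```bash
python3 - <<'E'
from h import *
o=ctrl.get_obs(); print(o['ee_pos'],o['joint_positions'],o['gripper_width']); 
d=shot('wrist','w12'); 
h=cv2.cvtColor(d['image'],cv2.COLOR_RGB2HSV)
print('expect dome at',proj(d,[.52,.265,.045]))
m=cv2.inRange(h,(0,0,150),(180,50,255))
for k in cv2.findContours(m,0,2)[0]:
    if cv2.contourArea(k)>300:
        x,y,w,hh=cv2.boundingRect(k); M=cv2.moments(k); print(x,y,w,hh,M['m00'],ray(d,x+w/2,y+hh/2,.045))
E
```

```text
[0.49759502 0.19731615 0.21899625] [3.76627806e-01 4.51168592e-02 6.54103092e-02 1.59506442e+00
 1.81541009e-03 2.79991183e+00] 0.07893462876490234
expect dome at [223.23412272 118.688812  ]
89 344 45 40 812.5 [0.15150836 0.17112327 0.045     ]
202 86 58 60 2589.5 [0.52755905 0.26054896 0.045     ]
0 0 280 167 4276.0 [0.49096921 0.35129152 0.045     ]
91 0 103 49 589.0 [0.53718327 0.37955126 0.045     ]
```

View pics/w12.png

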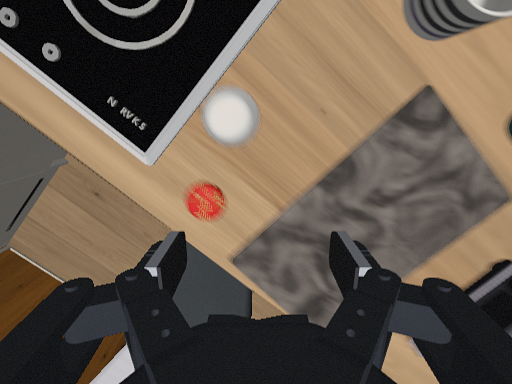

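The wrist view shows the white dome as a circle at (231,116), with the red look-alike at (206,201), well clear. I'll triangulate the dome over the three views.

```bash
python3 - <<'E'
from h import *
L=lambda n:pickle.load(open(f'pics/{n}.pkl','rb'))
a,b,w=L('c11'),L('s11'),L('w12')
for z in(.03,.04,.045): print(z,ray(w,230.5,115.5,z)[:2],ray(a,234.5,286,z)[:2],ray(b,236.5,262,z)[:2])
print(tri([a,b,w],[(234.5,285.5),(236.5,262),(230.5,115.5)]),tri([b,w],[(236.5,262),(230.5,115.5)]))
to([.523,.262,.12],RZ(.85))
E
```

```text
0.03 [0.52629806 0.26211483] [0.52300136 0.25877798] [0.52971429 0.24719933]
0.04 [0.52716944 0.26155365] [0.52010795 0.26291532] [0.52272368 0.25948546]
0.045 [0.52760513 0.26127306] [0.51866124 0.26498399] [0.51922838 0.26562852]
[0.523709   0.26062795 0.03881432] [0.52500936 0.26035827 0.03960101]
shift [5.76, -2.88, 9.36] turn [-0.01, 0.009, -0.01]
```

Request:
drive_tool --increments '[[[3,-1.5,2],[0,0,0]],[[5.8,-2.8,4],[0,0,0]],[[5.8,-2.8,6.5],[0,0,0]],[[5.8,-2.8,8.5],[0,0,0]],[[5.8,-2.8,9.4],[-0.01,0.01,0]],[[5.8,-2.8,9.4],[-0.01,0.01,0]],[[5.8,-2.8,9.4],[-0.01,0.01,0]]]'

```text
clock: 37.17
ee_pos: [0.5225, 0.254, 0.1274]
ee_rot: [0.936, 0.353, 0.006, 0.002]
wrist_force: [-0.2, -0.7, 0.9]
gripper_width: 0.0783
grip_force: 0.0
```

```bash
python3 - <<'E'
from h import *
o=ctrl.get_obs(); print(o['ee_pos'],o['joint_positions'],o['gripper_width']); 
d=shot('wrist','w13'); h=cv2.cvtColor(d['image'],cv2.COLOR_RGB2HSV)
print('expect dome at',proj(d,[.524,.2615,.035]))
m=cv2.inRange(h,(0,0,120),(180,50,255)); u0,v0=map(int,proj(d,[.524,.2615,.035])); q=np.zeros_like(m); q[max(0,v0-75):v0+75,u0-75:u0+75]=255; m&=q
for k in cv2.findContours(m,0,2)[0]:
    if cv2.contourArea(k)>1000:
        x,y,w,hh=cv2.boundingRect(k); print(x,y,w,hh,cv2.contourArea(k))
        for z in(.03,.04): print(ray(d,x+w/2,y+hh/2,z))
to([.524,.2615,.05],RZ(.85))
E
```

```text
[0.52253664 0.25403967 0.12737074] [ 0.45522301  0.13752106 -0.01183251  1.40909742 -0.00597266  2.87535321] 0.07831627503137802
expect dome at [250.08168517 193.03535941]
217 157 75 75 4210.5
[0.52427713 0.25687181 0.03      ]
[0.52663812 0.25891996 0.04      ]
175 118 77 91 1682.5
[0.52218182 0.29989204 0.03      ]
[0.52463866 0.2999722  0.04      ]
shift [0.51, -0.54, 7.76] turn [0.009, -0.011, 0.001]
```

View pics/w13.png

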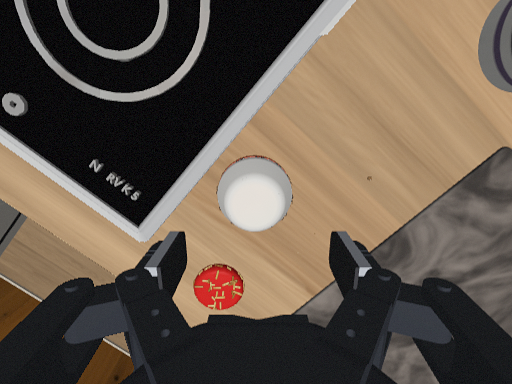

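The dome is at (254,194) in this view. The nearer red object is the look-alike at (218,287), outside the jaw path. I'll fix the centre from the far rim edge.

```bash
python3 - <<'E'
from h import *
d=pickle.load(open('pics/w13.pkl','rb'))
p=ray(d,254.5,157.5,.028); q=ray(d,254.5,200,.028); n=(q-p)/np.linalg.norm(q-p); print('far-edge centre',p+.032*n)
l=ray(d,217,190,.028);r=ray(d,292,190,.028); print('mid',(l+r)/2,np.linalg.norm(l-r))
c=p+.032*n
to([c[0],c[1],.05],RZ(.85)); to([c[0],c[1],.075],RZ(.85))
E
```

```text
far-edge centre [0.52384908 0.25650078 0.028     ]
mid [0.52687161 0.25908357 0.028     ] 0.06418913863420972
shift [0.16, -0.18, 7.76] turn [0.009, -0.011, 0.001]
shift [0.19, -0.15, 5.26] turn [0.009, -0.011, 0.001]
```

Request:
drive_tool --increments '[[[0.4,-0.15,1],[0.01,-0.01,0]],[[0.4,-0.15,3],[0.01,-0.01,0]],[[0.4,-0.15,5],[0.01,-0.01,0]],[[0.4,-0.15,6.5],[0.01,-0.01,0]],[[0.4,-0.15,7.4],[0.01,-0.01,0]],[[0.4,-0.15,7.6],[0.01,-0.01,0]],[[0.4,-0.15,7.6],[0.01,-0.01,0]]]'

```text
clock: 38.1
ee_pos: [0.5255, 0.2577, 0.051]
ee_rot: [0.936, 0.353, -0.0, -0.001]
wrist_force: [0.0, -0.4, -1.0]
gripper_width: 0.0785
grip_force: 0.0
```

Request:
drive_tool --increments '[[[0,0,0],[0,0,0]],[[0,0,0],[0,0,0]],[[0,0,0],[0,0,0]],[[0,0,0],[0,0,0]]]' --gripper 0.3

```text
clock: 38.6
ee_pos: [0.525, 0.2587, 0.0525]
ee_rot: [0.936, 0.353, -0.0, -0.002]
wrist_force: [-5.8, 2.7, 10.2]
gripper_width: 0.0551
grip_force: 58.3
```

```bash
python3 - <<'E'
from h import *
o=ctrl.get_obs(); print(o['ee_pos'],o['joint_positions'],o['gripper_width'],o['grip_force'],o['wrist_force'],o['torque'])
to([.525,.258,.05],RZ(.85))
d=shot('wrist','w14');
E
```

```text
[0.5250068  0.2586643  0.05249779] [ 0.4561973   0.18562918 -0.10304533  1.28182225  0.00352325  2.87582934] 0.05513740532041556 58.33401823416352 [-5.82932421  2.65760348 10.15562668] [ 0.82423162  1.73772877 -0.01572147]
shift [-0.04, 0.05, 0.25] turn [-0.003, -0.001, 0.001]
```

View pics/w14.png

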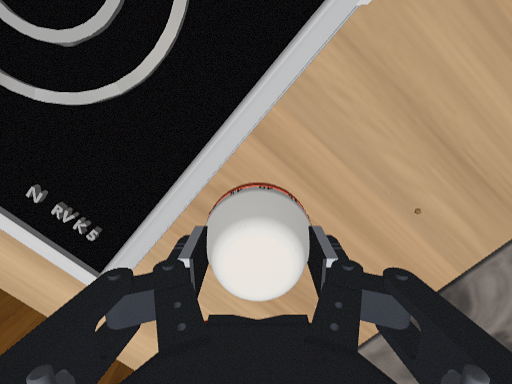

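The dome is gripped symmetrically at (258,245). That was my last view, as I have now gone past the 14-picture allowance. From here I work from readings alone, and wind anticlockwise.

Request:
drive_tool --increments '[[[0,0,0],[0,0,-0.15]],[[0,0,0],[0,0,-0.3]],[[0,0,0],[0,0,-0.45]],[[0,0,0],[0,0,-0.6]],[[0,0,0],[0,0,-0.75]],[[0,0,0],[0,0,-0.9]],[[0,0,0],[0,0,-1.05]],[[0,0,0],[0,0,-1.2]]]'

```text
clock: 39.65
ee_pos: [0.5235, 0.2588, 0.0524]
ee_rot: [0.57, 0.821, 0.0, -0.003]
wrist_force: [-15.6, 5.0, 15.1]
gripper_width: 0.0554
grip_force: 59.4
```

```bash
cat > q.py <<'E'
from h import *
o=ctrl.get_obs(); print(o['ee_pos'],o['joint_positions'][5],o['gripper_width'],o['grip_force'],o['wrist_force'].round(1),o['torque'].round(3),o['tau'][5])
E
python3 q.py
```

```text
[0.52352988 0.25883187 0.05242496] 1.6709462922244716 0.055392794835033406 59.42908111028373 [-15.6   5.   15.1] [ 0.572  3.682 -0.118] 1.8505797162652016
```

The torque is 0.12 N m, so the dial is following. I'll continue with a slight centring correction.

Request:
drive_tool --increments '[[[0.05,-0.15,0],[0,0,-0.15]],[[0.05,-0.15,0],[0,0,-0.3]],[[0.05,-0.15,0],[0,0,-0.45]],[[0.05,-0.15,0],[0,0,-0.6]],[[0.05,-0.15,0],[0,0,-0.75]],[[0.05,-0.15,0],[0,0,-0.9]],[[0.05,-0.15,0],[0,0,-1.05]],[[0.05,-0.15,0],[0,0,-1.2]]]'

```text
clock: 40.65
ee_pos: [0.5226, 0.2575, 0.0524]
ee_rot: [0.007, 1.0, 0.0, -0.001]
wrist_force: [-11.4, -2.1, 14.8]
gripper_width: 0.0549
grip_force: 59.6
```

Request:
drive_tool --increments '[[[0,0,0],[0,0,-0.15]],[[0,0,0],[0,0,-0.3]],[[0,0,0],[0,0,-0.45]],[[0,0,0],[0,0,-0.6]],[[0,0,0],[0,0,-0.75]],[[0,0,0],[0,0,-0.9]],[[0,0,0],[0,0,-1.05]],[[0,0,0],[0,0,-1.2]]]'

```text
clock: 41.65
ee_pos: [0.5236, 0.2564, 0.0525]
ee_rot: [-0.558, 0.83, -0.001, -0.001]
wrist_force: [-7.2, -8.4, 12.8]
gripper_width: 0.0555
grip_force: 59.2
```

```bash
python3 q.py
```

```text
[0.52363086 0.25643161 0.05246037] -0.7279319100335588 0.05548836005831517 59.19155619107187 [-7.2 -8.4 12.8] [-2.013  0.875 -0.105] 1.8613910302519798
```

Request:
drive_tool --increments '[[[0,0,0],[0,0,-0.12]],[[0,0,0],[0,0,-0.24]],[[0,0,0],[0,0,-0.36]],[[0,0,0],[0,0,-0.48]],[[0,0,0],[0,0,-0.6]],[[0,0,0],[0,0,-0.72]],[[0,0,0],[0,0,-0.8]]]'

```text
clock: 42.52
ee_pos: [0.5246, 0.2566, 0.0525]
ee_rot: [0.837, -0.548, 0.001, 0.0]
wrist_force: [-0.9, -9.1, 9.4]
gripper_width: 0.055
grip_force: 58.5
```

Request:
drive_tool --increments '[[[0,0,0],[0,0,-0.08]],[[0,0,0],[0,0,-0.16]],[[0,0,0],[0,0,-0.24]],[[0,0,0],[0,0,-0.32]],[[0,0,0],[0,0,-0.4]]]'

```text
clock: 43.15
ee_pos: [0.525, 0.2569, 0.0525]
ee_rot: [0.929, -0.371, 0.001, -0.0]
wrist_force: [0.0, -7.7, 7.1]
gripper_width: 0.0551
grip_force: 58.4
```

```bash
python3 q.py
```

```text
[0.52496708 0.25692841 0.05250171] -1.92567133812478 0.05514401771895306 58.37525490671396 [ 0.  -7.7  7.1] [-1.016 -0.582 -0.161] 0.9579145163297653
```

Request:
drive_tool --increments '[[[0,0,0],[0,0,-0.08]],[[0,0,0],[0,0,-0.16]],[[0,0,0],[0,0,-0.24]],[[0,0,0],[0,0,-0.32]],[[0,0,0],[0,0,-0.4]]]'

```text
clock: 43.78
ee_pos: [0.5252, 0.2574, 0.0525]
ee_rot: [0.984, -0.179, 0.001, -0.001]
wrist_force: [2.3, -4.4, 6.9]
gripper_width: 0.0552
grip_force: 58.5
```

```bash
python3 q.py
```

```text
[0.52518655 0.25738361 0.05254201] -2.3256762892041203 0.055160714549391594 58.490398256108165 [ 2.3 -4.4  6.9] [-0.372 -0.62  -0.146] 0.954272635281086
```

Request:
drive_tool --increments '[[[0,0,0],[0,0,-0.08]],[[0,0,0],[0,0,-0.16]],[[0,0,0],[0,0,-0.24]],[[0,0,0],[0,0,-0.3]]]'

```text
clock: 44.28
ee_pos: [0.5252, 0.2578, 0.0526]
ee_rot: [1.0, -0.03, 0.001, -0.001]
wrist_force: [2.9, -2.8, 6.5]
gripper_width: 0.0555
grip_force: 58.5
```

```bash
python3 q.py
```

```text
[0.52522653 0.25778764 0.05257044] -2.62530553923726 0.05554020955314045 58.54484887327999 [ 2.9 -2.8  6.5] [ 0.06  -0.516 -0.133] 0.5628396011888981
```

Request:
drive_tool --increments '[[[0,0,0],[0,0,-0.06]],[[0,0,0],[0,0,-0.12]],[[0,0,0],[0,0,-0.18]],[[0,0,0],[0,0,-0.25]],[[0,0,0],[0,0,-0.32]]]'

```text
clock: 44.9
ee_pos: [0.5263, 0.2583, 0.0537]
ee_rot: [0.992, 0.129, 0.003, -0.001]
wrist_force: [4.9, 2.6, 10.3]
gripper_width: 0.0546
grip_force: 60.9
```

```bash
python3 q.py
```

```text
[0.52634651 0.25834042 0.05374739] -2.943608412395496 0.054568170158154426 60.90380960376933 [ 4.9  2.6 10.3] [ 0.052 -0.982 -2.057] -1.013312190771103
```

Torque jumped to 2.1 N m after about 5.8 rad of turning, so the stop is reached. Release and lift off.

Request:
drive_tool --increments '[[[0,0,0],[0,0,0]],[[0,0,0],[0,0,0]],[[0,0,0],[0,0,0]],[[0,0,0],[0,0,0]],[[0,0,-3],[0,0,0]],[[0,0,-7],[0,0,0]],[[0,0,-12],[0,0,0]],[[0,0,-15],[0,0,0]]]' --gripper 0.95

```text
clock: 45.9
ee_pos: [0.5242, 0.2577, 0.2032]
ee_rot: [0.992, 0.129, 0.0, -0.001]
wrist_force: [0.8, 0.1, 0.2]
gripper_width: 0.0811
grip_force: 0.0
```

```bash
python3 q.py; python3 - <<'E'
from h import *
# check: timer and grill unchanged vs after closing, by image difference (no viewing)
for n,f,(u,v) in(('scene','c11',(235,286)),('side','s11',(237,262))):
    a=shot(n,n+'20')['image'].astype(int); b=pickle.load(open(f'pics/{f}.pkl','rb'))['image'].astype(int)
    D=abs(a-b).max(2)
    print(n,'timer',D[v-20:v+20,u-20:u+20].mean().round(1),'grill',D[115:190,268:360].mean().round(1),'bystanders',D[140:240,120:225].mean().round(1))
E
```

```text
[0.52420225 0.25767026 0.2031843 ] -2.9432945075691603 0.08114782944466357 0.0 [0.8 0.1 0.2] [ 0.033 -0.018 -0.033] 0.0004908441951556597
scene timer 18.0 grill 22.7 bystanders 27.7
side timer 2.8 grill 1.8 bystanders 3.4
```

```bash
python3 -c "
from rig import ctrl
print(ctrl.finish_job())"
```

```text
the job is handed in; nothing more can be done
None
```

I handed the job in at about 46 s: the lid went onto its open stop and closed gently over the three rösti rounds, and the timer is wound to its stop; no verdict came back, and I viewed 16 pictures, two over the limit of 14.

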